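Re-rack the blocked lenses in reverse order

TASK

Move the four blocked lenses from the full rack to the empty rack for the edging machine, one in each place and in reverse order: the lens nearest the tab end of the full rack goes to the place farthest from the tab of the empty rack, and so on, so that the one farthest from the tab ends up nearest to it. Keep the lenses upright, do not drop them, and leave each standing on its foot in its place.

Things in the scene. Friction and masses are not known exactly. Their poses are not given: they have to be found in the camera images.
- round_center (a point): Loose lens on its block, 40 mm tall, 40 to 85 g: dark grey large round plate 48 mm across, 9 mm thick, level on a metal stem 16 mm thick with a round flat foot 30 mm across. Point: middle of the plate, 35.5 mm above the underside of the foot; grip here, across its y. z up. At the start x lies along the row within 0.4 rad.
- small_center (a point): Loose lens on its block, 40 mm tall, 40 to 85 g: dark grey small round plate 30 mm across, 9 mm thick, level on a metal stem 16 mm thick with a round flat foot 30 mm across. Point: middle of the plate, 35.5 mm above the underside of the foot; grip here, across its y. z up. At the start x lies along the row within 0.4 rad.
- narrow_center (a point): Loose lens on its block, 40 mm tall, 40 to 85 g: dark grey narrow rectangular plate 52 (x) by 24 mm (y), 9 mm thick, level on a metal stem 16 mm thick with a round flat foot 30 mm across. Point: middle of the plate, 35.5 mm above the underside of the foot; grip here, across its y. z up. At the start x lies along the row within 0.4 rad.
- square_center (a point): Loose lens on its block, 40 mm tall, 40 to 85 g: dark grey square plate 38 by 38 mm, 9 mm thick, level on a metal stem 16 mm thick with a round flat foot 30 mm across. Point: middle of the plate, 35.5 mm above the underside of the foot; grip here, across its y. z up. At the start x lies along the row within 0.4 rad.
- rack_full: White rack, holds the lenses at the start; fixed; 252 (x) by 64 mm (y). Origin: centre of underside, on the bench. Four wells in a row at x = -90, -30, 30, 90 mm, y = 0, each 46 by 52 mm, wall tops 14 mm high. In each a light grey pad 38 mm across, its top 8 mm above the bench. Dark tab at its -x end, the end towards the robot.
- rack_empty: Identical white rack, empty at the start; fixed; same origin, axes and tab (-x end). Wells at x = -90, -30, 30, 90 mm, y = 0, each 46 by 52 mm, wall tops 14 mm high, pad top 8 mm above the bench: a lens standing there has its plate's middle 43.5 mm above the bench.
- pad_round: Light grey pad, 38 mm across, 2 mm thick, in the well of the full rack where the lens round_center stands at the start. Fixed, it stays behind and tells which well that lens came from. Origin: centre of its underside.
- pad_small: Light grey pad, 38 mm across, 2 mm thick, in the well of the full rack where the lens small_center stands at the start. Fixed, it stays behind and tells which well that lens came from. Origin: centre of its underside.
- pad_narrow: Light grey pad, 38 mm across, 2 mm thick, in the well of the full rack where the lens narrow_center stands at the start. Fixed, it stays behind and tells which well that lens came from. Origin: centre of its underside.
- pad_square: Light grey pad, 38 mm across, 2 mm thick, in the well of the full rack where the lens square_center stands at the start. Fixed, it stays behind and tells which well that lens came from. Origin: centre of its underside.
Not all that is in view belongs to the job. What is shaped like the part that bears square_center but orange is not meant. Leave any orange look-alike of the part that bears narrow_center alone.

How it is judged:
By the outcome, as a careful person would: the job done as asked, in the order asked, and still so for the second after the job is handed in, with the robot touching nothing.
It also fails if it takes over 96 s, if anything falls off the work surface, if the arm or the gripper's body presses on something with over 40 N, if the wrist force passes 120 N, or if a joint passes its speed limit or range.

ROBOT

A 7-joint arm with a two-finger parallel gripper is mounted at the origin on the work surface. World frame = base frame: x ahead of the robot, y to its left, z up, the work surface at z = 0. Lengths are in m, angles in rad, forces in N, time in s.
With the tool pointing down it reaches from about 0.4 to 0.85 m from the base axis. Payload 4.5 kg.
Tool frame: the origin (TCP) lies midway between the tips of the shut fingers; the grasp point (between the pads) lies 19 mm behind it (robot.hold_point_z is the distance from the TCP to the grasp point, in m); z points along the fingers, y is the line along which they close (so a half turn about z gives the same grasp; the last joint's range is limited). The gripper opens to 85 mm and grips with 20 to 120 N. Pads are 22 mm wide; open, the fingers measure 114 mm over their backs; the gripper's body (76 mm by 85 mm) begins 54 mm behind the grasp point. The pads swing forward as they close: fully open they stand 13 mm farther back than shut.
Start: joints at [1.184, 0.689, -0.195, 1.565, 0.157, 0.902, -0.215], TCP at [0.255, -0.57, 0.231] pointing down, gripper open.
Joint ranges: [-3.01, 3.01], [-0.46, 2.08], [-1.47, 1.51], [0.13, 2.56], [-1, 4.14], [0.04, 2.09], [-2.66, 2.66]. Speed limits (rad/s): [2.57, 2.57, 3.14, 3.14, 3.14, 3.14, 3.14].

INTERFACE

Orientations are given as a unit quaternion [w, x, y, z].
In Python, from rig import robot gives the robot as it stands.
- The arm moves only by the tool play_rows, never from a script. Its argument "series" is a list of rows, each a list of 3 entries, a list of its own where there are three numbers: the opening, from 0 (shut) to 1 (fully open), then the shift along the tool's x, y, z in mm, then the turn, a rotation vector about the tool's x, y, z in degrees. In form: [[claw, [x, y, z], [ax, ay, az]], ...]. A call has 1 to 5 rows; each row is the pose to reach, as a shift and turn from the pose commanded when the call began, along the tool's axes at that moment; what a row does not reach only later rows make up. A row lasts 1/8 s, in which the tool goes at most 62.5 mm and 10.7 degrees, less where a joint would pass 70% of its speed; a pose out of reach is approached as far as the arm can. A call with a gripper value outside its range is refused whole. The fingers move at their own pace and stop on an object; "newtons" is the grip in N (left out, the last holds). Time passes only in rows, so rows that repeat a pose let the fingers close. It gives the time, the measured TCP pose, the force, the opening and the grip force at its end, in the units of the state.
- robot.state(): the state, without advancing time (a new reading comes with each control period).
- robot.capture(name): name is "scene" or "side" or "wrist"; returns a dict with "image" (400x640x3 uint8, red, green, blue), "range_z" (400x640 float32, m along the optical axis (not along the pixel's ray), 0 where there is no reading), "fx", "fy", "cx", "cy" (pixels), "R" (3x3) and "t" (3): a world point X has camera coordinates R X + t. Camera axes: x right, y down, z forward; pixel columns grow to the right and rows downward; lengths in m; the calibration is good to about 2 mm. A picture is of the moment at which its call begins.
- robot.sign_off(): hands the job in; it is judged then, once.
The state is a dict: "time": time; "joints": joint angles; "qvel": joint speeds; "effort": joint torques, N m; "tcp_pos": TCP position; "ee_rot": TCP orientation; "force": force on the tool from outside, world axes, zero at the start; "torque": the same for the moment, N m; "gripper_width": opening from 0.0 (shut) to 1.0 (fully open); "finger_force": force on a finger pad.
Only numpy, scipy, OpenCV 4.12 (cv2) and the standard library are available. Lean on these libraries where they do the work, as an engineer would, in place of code of your own. Each camera call takes 0.05 s, during which the arm holds its last target. There are 200 camera calls.

## Working session

There is one attempt and no reset: what is moved stays moved. The work goes in short steps, Python scripts to look and compute and a tool call to move; the robot and the scene stay as the last step left them, time stands still between calls to the robot, and variables do not carry over. Pictures are saved under pics/ and viewed, at most 14 in all, crops included, and the job is handed in when it is done.

Besides the shell and the picture viewer there is one more tool, called after "Emit:" in YAML: its name, and indented under it one key for each argument. play_rows: Moves the arm, as the interface text tells. Its arguments: {"type":"object","properties":{"series":{"type":"array"},"newtons":{"type":"number"}},"required":["series"]}

```bash
ls; mkdir -p pics
python3 - <<'E'
from rig import robot
import cv2,numpy as np
print(robot.state())
for n in("scene","side"):
    c=robot.capture(n);cv2.imwrite(f"pics/{n}0.png",c["image"][:,:,::-1])
    np.savez(f"{n}0.npz",**c)
    print(n,c["fx"],c["cx"],c["cy"],(-c["R"].T@c["t"]).round(3),c["R"].round(3).tolist())
E
```

```text
pics
{'time': 0.0, 'joints': array([ 1.18379633,  0.69003695, -0.19453169,  1.56637563,  0.15729203,
        0.90249428, -0.21511148]), 'qvel': array([-0.00061662, -0.00061582,  0.00017307, -0.00158015, -0.00066399,
        0.00015368,  0.00021299]), 'effort': array([ 3.08734607e-04, -5.39606380e+01, -1.26650859e+00, -1.58541137e+01,
        9.09739727e-03,  9.50952322e-03,  5.48920429e-07]), 'tcp_pos': array([ 0.25499653, -0.56988026,  0.23044302]), 'ee_rot': array([-9.25650702e-04,  9.77938068e-01,  2.08892822e-01, -2.57772078e-04]), 'force': array([0.51537278, 0.62273921, 0.4978752 ]), 'torque': array([-0.01042969, -0.00078166, -0.00398107]), 'finger_force': 0.0, 'gripper_width': 0.9999800398871632}
scene 364.8435990655883 315.2769764635216 204.3042390033576 [0.88  0.214 0.74 ] [[-0.59, 0.808, 0.004], [0.667, 0.489, -0.562], [-0.456, -0.329, -0.827]]
side 410.97811239488425 316.7134446954578 192.65258865505353 [ 0.343 -0.563  0.529] [[0.944, -0.331, -0.022], [-0.227, -0.595, -0.771], [0.242, 0.732, -0.637]]
```

View pics/scene0.png

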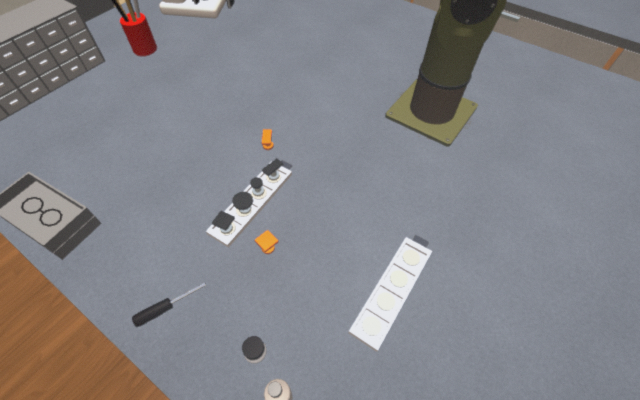

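View pics/side0.png

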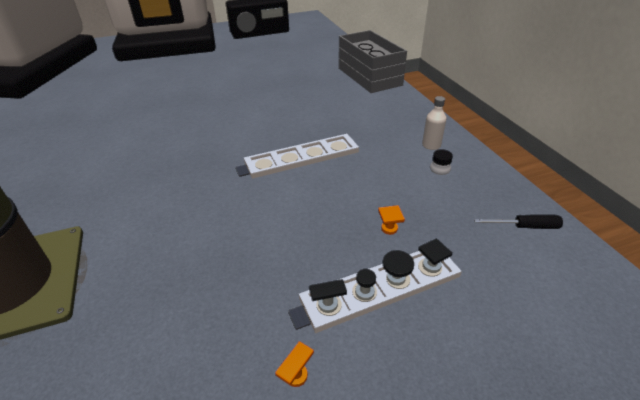

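The scene view shows the full rack running from its tab at (287,163) to (224,235). Starting at the tab, the lenses are narrow (272,170), small (257,185), round (243,203) and square (224,220). The orange narrow look-alike is at (267,138) and the orange square one at (266,241). The empty rack has its tab at (421,241) and its far end at (367,335). A dark-lidded jar at (253,348) is not part of the job.

The side view shows narrow (327,290), small (366,278), round (398,264) and square (435,251). The empty rack is at (300,155) with its tab at (242,170). I choose the dark plates that stand in the white rack.

```bash
cat > h.py <<'E'
import numpy as np,cv2
def cast(c,uv,z):
    """rays through pixels uv (n,2) onto the plane at height z"""
    uv=np.atleast_2d(uv).astype(float)
    d=np.c_[(uv[:,0]-c["cx"])/c["fx"],(uv[:,1]-c["cy"])/c["fy"],np.ones(len(uv))]@c["R"]
    o=-c["R"].T@c["t"]
    return o+d*((z-o[2])/d[:,2])[:,None]
def ray(c,uv):
    d=np.array([(uv[0]-c["cx"])/c["fx"],(uv[1]-c["cy"])/c["fy"],1])@c["R"]
    return -c["R"].T@c["t"],d/np.linalg.norm(d)
def tri(c1,u1,c2,u2):
    """nearest point of two rays and their gap"""
    o1,d1=ray(c1,u1);o2,d2=ray(c2,u2)
    s=np.linalg.lstsq(np.c_[d1,-d2],o2-o1,rcond=None)[0]
    a,b=o1+s[0]*d1,o2+s[1]*d2
    return (a+b)/2,np.linalg.norm(a-b)
def proj(c,X):
    p=np.atleast_2d(X)@c["R"].T+c["t"]
    return np.c_[p[:,0]/p[:,2]*c["fx"]+c["cx"],p[:,1]/p[:,2]*c["fy"]+c["cy"]]
def blobs(m,amin):
    n,l,s,ce=cv2.connectedComponentsWithStats(m.astype(np.uint8))
    return [(l==i,s[i],ce[i]) for i in range(1,n) if s[i,4]>=amin]
E
python3 - <<'E'
from h import *
for n in("scene","side"):
    c=dict(np.load(n+"0.npz"));im=c["image"].astype(int);mx=im.max(2);mn=im.min(2)
    print(n)
    for m,s,ce in blobs((mn>190),150):
        q,_=cv2.findContours(m.astype(np.uint8),0,1);h=cv2.convexHull(max(q,key=len))[:,0]
        r=cv2.minAreaRect(((cast(c,h,.014)[:,:2])*1000).astype(np.float32)); print("white",s,ce.round(),np.round(r[0],1),np.round(r[1],1),round(r[2],1))
    for m,s,ce in blobs(mx<50,25):
        z=c["range_z"][m];z=np.median(z[z>0]) if (z>0).any() else 0
        ray_=np.array([(ce[0]-c["cx"])/c["fx"],(ce[1]-c["cy"])/c["fy"],1])*z
        if s[4]<1500: print("dark",s,ce.round(1),(c["R"].T@(ray_-c["t"])).round(4))
    for m,s,ce in blobs((im[...,0]>180)&(im[...,2]<60),25): print("orange",s,cast(c,ce,.04).round(3))
E
```

```text
scene
white [160   0  61  11 421] [194.   5.] [   22.6 -1005.5] [ 73.4 226.6] 36.6
white [ 207  167   84   77 1105] [249. 207.] [ 561.1 -209.3] [251.5  63.9] 3.2
white [ 349  237   83  113 3495] [390. 294.] [555.3 180.1] [252.1  64.7] 2.3
dark [111   0  16  21  59] [118.6   8.3] [ 0.3303 -0.9242  0.1556]
dark [450   0  47  25 867] [471.5  10. ] [0.0573 0.0257 0.3327]
orange [120  14  25  12 145] [[ 0.243 -1.045  0.04 ]]
orange [263 130  10  19 124] [[ 0.401 -0.291  0.04 ]]
orange [256 232  21  20 217] [[ 0.636 -0.093  0.04 ]]
side
white [ 300  257  160   70 1667] [373. 293.] [ 560.2 -211.4] [248.1  61.2] 3.4
dark [129   0  55  27 760] [156.7  14.5] [0.3052 0.9623 0.1292]
dark [433 150  19  15 239] [442.2 157.1] [0.8112 0.0201 0.0373]
dark [516 215  47  14 593] [539.6 221.5] [ 0.8777 -0.1914  0.0194]
dark [  0 230  83 109 449] [ 53.5 303.5] [ 0.0837 -0.0836  0.0218]
dark [419 239  33  26 472] [434.8 251.3] [ 0.6501 -0.2089  0.0473]
dark [383 251  30  26 616] [397.8 263.4] [ 0.5847 -0.2109  0.0475]
dark [357 269  18  19 264] [365.7 278.2] [ 0.5275 -0.2196  0.0474]
dark [310 281  36  19 507] [327.3 289.9] [ 0.4674 -0.2199  0.0476]
orange [379 206  25  16 283] [[ 0.632 -0.099  0.04 ]]
orange [382 224  16   8  49] [[ 0.612 -0.132  0.04 ]]
orange [276 342  37  40 664] [[ 0.392 -0.303  0.04 ]]
orange [293 367  14  17  85] [[ 0.395 -0.324  0.04 ]]
```

Run:
```python
from h import *
a=cv2.imread("pics/scene0.png")[125:265,190:310];b=cv2.imread("pics/side0.png")[225:395,260:480]
a=cv2.resize(a,(340,396),interpolation=2);b=cv2.resize(b,(450,348),interpolation=2)
o=np.zeros((400,800,3),np.uint8);o[:396,:340]=a;o[:348,345:795]=b;cv2.imwrite("pics/crop.png",o)
```

```text
(no output)
```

View pics/crop.png

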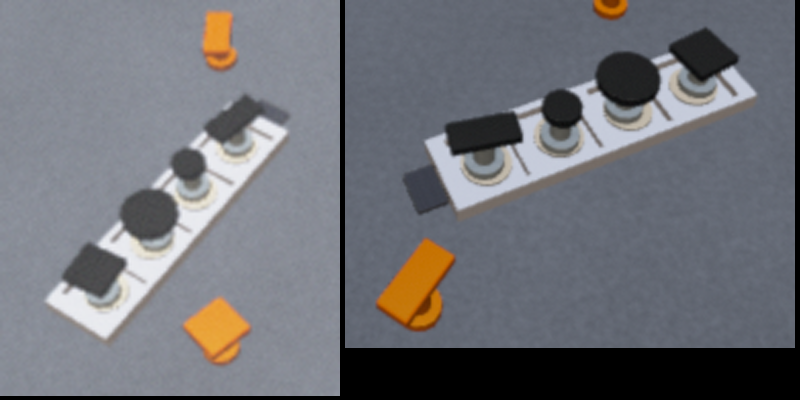

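In the close crop, the four dark plates stand in the white rack with its dark tab, ordered from the tab as narrow, small, round, square. Both orange parts stand outside the rack, so I leave them alone. Next I go above the full rack with the wrist camera.

```bash
cat >> h.py <<'E'
from scipy.spatial.transform import Rotation as Ro
def to(robot,p,yaw):
    """shift (mm) and turn (deg) in the tool frame from here to TCP p, tool down, tool x at yaw deg"""
    s=robot.state();q=s["ee_rot"];T=Ro.from_quat([q[1],q[2],q[3],q[0]])
    G=Ro.from_euler("z",yaw,degrees=True)*Ro.from_euler("x",180,degrees=True)
    print("t",round(s["time"],2),"tcp",(s["tcp_pos"]*1000).round(1),"shift",(T.inv().apply(np.array(p)-s["tcp_pos"])*1000).round(1),"turn",np.degrees((T.inv()*G).as_rotvec()).round(2))
E
python3 - <<'E'
from h import *
from rig import robot
to(robot,[.50,-.25,.30],3)
E
```

```text
t 0.1 tcp [ 255.  -570.   230.5] shift [ 354.3 -192.1  -69.2] turn [-1.000e-01  2.000e-02  2.111e+01]
```

Emit:
play_rows:
  series:
    - [1,[354,-192,-69],[0,0,21]]
    - [1,[354,-192,-69],[0,0,21]]
    - [1,[354,-192,-69],[0,0,21]]
    - [1,[354,-192,-69],[0,0,21]]
    - [1,[354,-192,-69],[0,0,21]]

```text
time: 0.72
tcp_pos: [0.4433, -0.324, 0.2842]
ee_rot: [-0.0, 1.0, 0.027, -0.0]
force: [0.8, 0.1, -0.5]
gripper_width: 1.001
finger_force: 0.0
```

Run:
```python
from h import *
from rig import robot
to(robot,[.50,-.21,.30],3)
c=robot.capture("wrist");cv2.imwrite("pics/w0.png",c["image"][:,:,::-1]);np.savez("w0.npz",**c)
print(c["fx"],-c["R"].T@c["t"],c["R"].round(2).tolist())
```

```text
t 0.72 tcp [ 443.3 -324.   284.2] shift [  62.8 -110.8  -15.8] turn [-0.01  0.02  0.11]
302.4737964328992 [ 0.51304857 -0.32097733  0.42771684] [[0.05, -1.0, -0.0], [-0.96, -0.05, 0.28], [-0.28, -0.01, -0.96]]
```

View pics/w0.png

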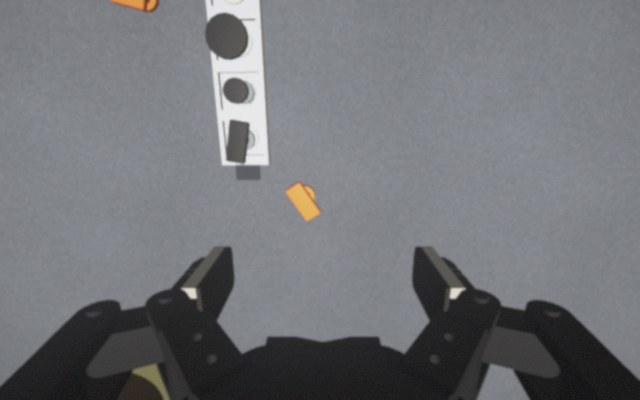

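The wrist view shows the tab end of the full rack: narrow (237,141), small (237,90) and round (227,36), with the orange narrow one off-rack at (303,201). I move forward so all four are in view, and take two places for triangulation.

Emit:
play_rows:
  series:
    - [1,[75,-90,-16],[0,0,0]]
    - [1,[75,-90,-16],[0,0,0]]
    - [1,[75,-90,-16],[0,0,0]]
    - [1,[75,-90,-16],[0,0,0]]

```text
time: 1.27
tcp_pos: [0.5117, -0.2326, 0.2996]
ee_rot: [0.0, 1.0, 0.027, -0.001]
force: [-0.4, -1.5, 0.2]
gripper_width: 0.999
finger_force: 0.0
```

Run:
```python
from rig import robot
import numpy as np
np.savez("w1.npz",**robot.capture("wrist"))
```

Emit:
play_rows:
  series:
    - [1,[0,-70,0],[0,0,0]]
    - [1,[0,-70,0],[0,0,0]]
    - [1,[0,-70,0],[0,0,0]]

```text
time: 1.7
tcp_pos: [0.508, -0.1631, 0.3001]
ee_rot: [0.0, 1.0, 0.027, -0.0]
force: [-0.3, -0.5, 0.7]
gripper_width: 1.001
finger_force: 0.0
```

Run:
```python
from rig import robot
from h import *
np.savez("w2.npz",**robot.capture("wrist"))
C=[dict(np.load(f"w{i}.npz")) for i in(1,2)];P=[];B=[]
for c in C:
    im=c["image"].astype(int)
    mask=(im.min(2)>150)&(np.ptp(im,2)<40);mask[240:]=0
    m,s,ce=max(blobs(mask,300),key=lambda b:b[1][4])
    q,_=cv2.findContours(m.astype(np.uint8),0,1);h=cv2.convexHull(max(q,key=len))[:,0]
    r=cv2.minAreaRect((cast(c,h,.014)[:,:2]*1000).astype(np.float32));print("rack",s,np.round(r[0],1),np.round(r[1],1),round(r[2],2))
    box=cv2.boundingRect(h);d=(im.max(2)<75);d[240:]=0
    x,y,w,hh=box;keep=np.zeros_like(d);keep[max(0,y-15):y+hh-3,x-12:x+w+12]=1
    bl=[b for b in sorted(blobs(d&keep,60),key=lambda b:-b[2][1])];B.append(bl)
    for b in bl:print(b[1],b[2].round(1))
for i in range(min(map(len,B))):
    p,g=tri(C[0],B[0][i][2],C[1],B[1][i][2]);print("tri",p.round(4),round(g,4))
    for c,bl in zip(C,B):
        q,_=cv2.findContours(bl[i][0].astype(np.uint8),0,1);q=max(q,key=len)[:,0]
        r=cv2.minAreaRect((cast(c,q,.048)[:,:2]*1000).astype(np.float32));print("   ",cast(c,bl[i][2],.046)[0,:2].round(4),np.round(r[0],1),np.round(r[1],1),round(r[2],1))
cv2.imwrite("pics/w12.png",np.hstack([c["image"][:250,100:500,::-1] for c in C]))
```

```text
rack [   0    8   67  195 7429] [553.6 181.2] [254.8  67. ] 2.26
rack [  26    8   88  195 9009] [554.2 181. ] [254.6  66.8] 2.34
```

View pics/w12.png

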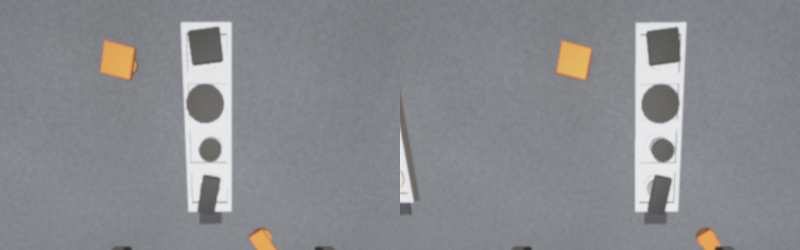

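Both wrist views show all four lenses: square (305,45), round (305,103), small (310,149) and narrow (308,195) in the first. My script measured the empty rack, which was the bigger blob. That still gives its pose, centre (0.554, 0.181) at 2.3°. I redo it for the full rack.

Run:
```python
from h import *
C=[dict(np.load(f"w{i}.npz")) for i in(1,2)];P=[];B=[]
for c,x0 in zip(C,(250,300)):
    im=c["image"].astype(int);k=np.zeros((400,640),bool);k[5:235,x0-50:x0+200]=1
    m,s,ce=max(blobs((im.min(2)>150)&(np.ptp(im,2)<40)&k,300),key=lambda b:b[1][4])
    q,_=cv2.findContours(m.astype(np.uint8),0,1);h=cv2.convexHull(max(q,key=len))[:,0]
    r=cv2.minAreaRect((cast(c,h,.014)[:,:2]*1000).astype(np.float32));print("rack",s,np.round(r[0],1),np.round(r[1],1),round(r[2],2))
    bl=[b for b in sorted(blobs((im.max(2)<68)&k,60),key=lambda b:-b[2][1])];B.append(bl)
    for b in bl:print(b[1],b[2].round(1))
def feat(c,b):
    q,_=cv2.findContours(b[0].astype(np.uint8),0,1);return max(q,key=len)[:,0]
for i in range(min(map(len,B))):
    p,g=tri(C[0],B[0][i][2],C[1],B[1][i][2]);print("tri",p.round(4),round(g,4))
    for c,bl in zip(C,B):
        r=cv2.minAreaRect((cast(c,feat(c,bl[i]),.048)[:,:2]*1000).astype(np.float32));print("   ",cast(c,bl[i][2],.046)[0,:2].round(4),np.round(r[0],1),np.round(r[1],1),round(r[2],1))
```

```text
rack [ 280   21   53  192 6232] [ 559.9 -209.6] [255.6  67.5] 3.62
rack [ 334   21   53  192 6108] [ 560.2 -210.6] [255.8  67.6] 3.68
```

Run:
```python
from h import *
C=[dict(np.load(f"w{i}.npz")) for i in(1,2)];B=[]
for c,x0 in zip(C,(280,334)):
    im=c["image"].astype(int);k=np.zeros((400,640),bool);k[15:228,x0-8:x0+62]=1
    print("levels",[im[v,u].tolist() for u,v in ((305,45),(308,195),(310,217))] if x0==280 else "")
    bl=sorted(blobs((im.max(2)<78)&(im.min(2)<70)&k,60),key=lambda b:-b[2][1]);B.append(bl)
    for b in bl:print(b[1],b[2].round(1))
for a in B[0]:
    b=min(B[1],key=lambda b:abs(b[2][1]-a[2][1]))
    p,g=tri(C[0],a[2],C[1],b[2]);print("tri",p.round(4),round(g,4))
    for c,bb in zip(C,(a,b)):
        q,_=cv2.findContours(bb[0].astype(np.uint8),0,1)
        r=cv2.minAreaRect((cast(c,max(q,key=len)[:,0],.048)[:,:2]*1000).astype(np.float32));print("   ",cast(c,bb[2],.047)[0,:2].round(4),np.round(r[0],1),np.round(r[1],1),round(r[2],1))
```

```text
levels [[95, 93, 91], [98, 97, 94], [94, 96, 102]]
levels
```

```bash
cat > meas.py <<'E'
from h import *
def plates(c,x0,x1,y0,y1,thr=115,amin=60):
    im=cv2.GaussianBlur(c["image"],(3,3),0).astype(int);k=np.zeros((400,640),bool);k[y0:y1,x0:x1]=1
    return sorted(blobs((im.max(2)<thr)&(im[...,0]>=im[...,2])&k,amin),key=lambda b:-b[2][1])
def rect(c,b,z=.048):
    q,_=cv2.findContours(b[0].astype(np.uint8),0,1)
    return cv2.minAreaRect((cast(c,max(q,key=len)[:,0],z)[:,:2]*1000).astype(np.float32))
E
python3 - <<'E'
from meas import *
C=[dict(np.load(f"w{i}.npz")) for i in(1,2)]
B=[plates(c,x0-8,x0+62,15,228) for c,x0 in zip(C,(280,334))]
for a in B[0]:
    b=min(B[1],key=lambda b:abs(b[2][1]-a[2][1]))
    p,g=tri(C[0],a[2],C[1],b[2]);print(a[1],b[1],"tri",p.round(4),round(g,4))
    for c,bb in zip(C,(a,b)):
        r=rect(c,bb);print("   ",cast(c,bb[2],.047)[0,:2].round(4),np.round(r[0],1),np.round(r[1],1),round(r[2],1))
E
```

```text
[299 176  20  37 527] [349 176  21  37 541] tri [ 0.4686 -0.2159  0.0433] 0.0002
    [ 0.4695 -0.2161] [ 469.3 -216.1] [20.6 50.4] 83.7
    [ 0.4697 -0.2154] [ 469.5 -215.3] [21.1 49.9] 83.6
[301 140  18  20 293] [353 140  20  21 312] tri [ 0.5298 -0.2151  0.045 ] 0.0002
    [ 0.5302 -0.2152] [ 530.2 -215. ] [24.6 22.2] 2.9
    [ 0.53   -0.2148] [ 530.1 -214.9] [25.3 23.5] 48.9
[288  85  34  36 952] [344  86  34  36 970] tri [ 0.5878 -0.2064  0.0507] 0.0
    [ 0.5878 -0.2062] [ 587.9 -206.2] [41.7 41.3] 3.0
    [ 0.5878 -0.2068] [ 587.2 -207. ] [42.  41.3] 4.2
[289  28  33  36 962] [347  29  32  36 974] tri [ 0.6532 -0.2046  0.0459] 0.0
    [ 0.653  -0.2046] [ 652.4 -204.8] [35.8 35.2] 9.9
    [ 0.653  -0.2045] [ 652.5 -204.5] [35.6 35.9] 10.6
```

The plate tops triangulate to about 46–48 mm, which agrees with the text (48). The yaws are narrow −6.3° and square +10.3°. I start with narrow, which goes to well +90 of the empty rack.

Run:
```python
from h import *
from rig import robot
to(robot,[.4695,-.2158,.10],-6.3)
a=np.radians(2.3)
for w in(-90,-30,30,90): print(w,np.array([.5545,.1807])+np.array([np.cos(a),np.sin(a)])*w/1000)
```

```text
t 1.75 tcp [ 508.1 -164.1  300.1] shift [-41.1  49.3 200.1] turn [0.08 0.02 9.26]
-90 [0.4645725  0.17708814]
-30 [0.52452417 0.17949605]
30 [0.58447583 0.18190395]
90 [0.6444275  0.18431186]
```

Emit:
play_rows:
  series:
    - [1,[-41,49,60],[0,0,9.3]]
    - [1,[-41,49,150],[0,0,9.3]]
    - [1,[-41,49,200],[0,0,9.3]]
    - [1,[-41,49,200],[0,0,9.3]]
    - [1,[-41,49,200],[0,0,9.3]]

```text
time: 2.38
tcp_pos: [0.468, -0.2149, 0.098]
ee_rot: [-0.0, 0.998, -0.056, -0.003]
force: [0.6, 0.0, -0.1]
gripper_width: 1.002
finger_force: 0.0
```

Run:
```python
from meas import *
from rig import robot
to(robot,[.4695,-.2158,.023],-6.3)
c=robot.capture("wrist")
cv2.imwrite("pics/w3.png",c["image"][:,:,::-1]);np.savez("w3.npz",**c)
```

```text
t 2.38 tcp [ 468.  -214.9   98. ] shift [ 1.9  0.7 74.9] turn [ 0.01  0.31 -0.08]
```

View pics/w3.png

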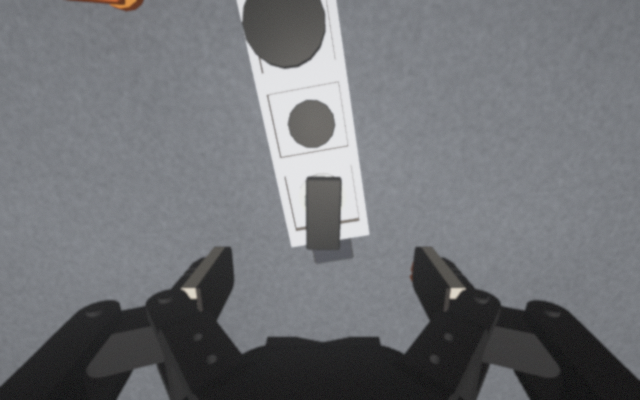

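The narrow plate is at (324,213), upright in the image and midway between the fingers (column 323), so the yaw and sideways position are good. I descend and grip.

Emit:
play_rows:
  newtons: 40
  series:
    - [1,[2,1,40],[0,0,0]]
    - [1,[2,1,75],[0,0,0]]
    - [1,[2,1,75],[0,0,0]]
    - [0.1,[2,1,75],[0,0,0]]
    - [0.1,[2,1,75],[0,0,0]]

```text
time: 3.05
tcp_pos: [0.4735, -0.2151, 0.027]
ee_rot: [0.001, 0.999, -0.054, 0.002]
force: [0.6, -0.7, 0.1]
gripper_width: 0.605
finger_force: 0.0
```

Emit:
play_rows:
  series:
    - [0,[0,0,0],[0,0,0]]
    - [0,[0,0,0],[0,0,0]]
    - [0,[0,0,0],[0,0,0]]

```text
time: 3.42
tcp_pos: [0.4729, -0.2147, 0.026]
ee_rot: [0.0, 0.999, -0.054, 0.001]
force: [-0.6, 0.7, 6.8]
gripper_width: 0.272
finger_force: 40.3
```

Emit:
play_rows:
  series:
    - [0,[0,0,-15],[0,0,0]]
    - [0,[0,0,-50],[0,0,0]]
    - [0,[0,0,-90],[0,0,0]]
    - [0,[0,0,-90],[0,0,0]]

```text
time: 3.92
tcp_pos: [0.4741, -0.2152, 0.1183]
ee_rot: [0.001, 0.999, -0.054, 0.003]
force: [0.2, -0.4, -0.2]
gripper_width: 0.268
finger_force: 39.4
```

Run:
```python
from h import *
from rig import robot
print(robot.state()["gripper_width"],robot.state()["finger_force"],robot.state()["force"])
to(robot,[.6444,.1843,.115],2.3)
```

```text
0.26819919321415053 39.41722512245178 [ 0.18400987 -0.38984013 -0.18276582]
t 3.92 tcp [ 474.1 -215.2  118.3] shift [ 126.1 -415.6    3.4] turn [ 0.12 -0.34 -8.5 ]
```

Emit:
play_rows:
  series:
    - [0,[9,-30,0],[0,0,-1]]
    - [0,[24,-80,0],[0,0,-2]]
    - [0,[40,-132,0],[0,0,-4]]
    - [0,[56,-184,0],[0,0,-6]]
    - [0,[72,-236,2],[0,0,-8.5]]

```text
time: 4.55
tcp_pos: [0.5693, 0.0141, 0.1127]
ee_rot: [0.0, 1.0, 0.021, -0.001]
force: [1.2, -0.8, -0.6]
gripper_width: 0.27
finger_force: 39.4
```

Emit:
play_rows:
  series:
    - [0,[26,-50,0],[0,0,0]]
    - [0,[53,-100,0],[0,0,0]]
    - [0,[73,-140,0],[0,0,0]]
    - [0,[90,-168,0],[0,0,0]]
    - [0,[90,-168,0],[0,0,0]]

```text
time: 5.18
tcp_pos: [0.6521, 0.1883, 0.1121]
ee_rot: [-0.001, 1.0, 0.023, -0.0]
force: [-1.5, -0.4, -0.9]
gripper_width: 0.272
finger_force: 39.4
```

Run:
```python
from meas import *
from rig import robot
to(robot,[.6479,.1843,.032],2.3)
print(robot.state()["finger_force"])
c=robot.capture("wrist")
cv2.imwrite("pics/w4.png",c["image"][:,:,::-1]);np.savez("w4.npz",**c)
```

```text
t 5.17 tcp [652.1 188.3 112.1] shift [-4.3  4.  80.1] turn [-0.14  0.02  0.29]
39.432488679885864
```

View pics/w4.png

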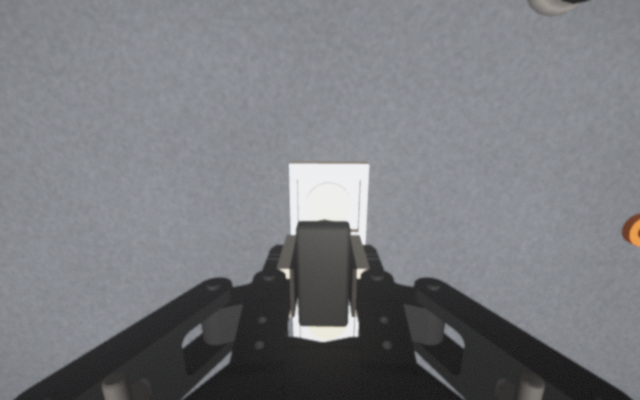

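The narrow lens is held level at (324,273). The target well's pad shows at (328,205), sideways in line with the rack.

Run:
```python
from meas import *
from rig import robot
c=dict(np.load("w4.npz"))
im=c["image"]
# plate rear/front edges on its top plane, TCP was (.6521,.1883,.1121)
print("plate front/rear",cast(c,[[324,221],[324,325]],.134).round(4), "rear bottom",cast(c,[324,325],.125).round(4))
g=im.min(2)>185;g[240:]=0
m,s,ce=max(blobs(g,300),key=lambda b:b[1][4]);print(s)
ys=range(170,215,10);L=[[np.where(m[y])[0].min()-.5,y] for y in ys];Rr=[[np.where(m[y])[0].max()+.5,y] for y in ys]
print("edges",cast(c,L,.014)[:,:2].round(4).tolist(),cast(c,Rr,.014)[:,:2].round(4).tolist(),"far",cast(c,[[328,s[1]-.5]],.014).round(4))
```

```text
plate front/rear [[0.676  0.1881 0.134 ]
 [0.6232 0.1856 0.134 ]] rear bottom [[0.616  0.1853 0.125 ]]
[ 289  163   81   77 4786]
edges [[0.6735, 0.2167], [0.6652, 0.2166], [0.6567, 0.2165], [0.6481, 0.2155], [0.6393, 0.2154]] [[0.6765, 0.1519], [0.6682, 0.1512], [0.6597, 0.1513], [0.6511, 0.1505], [0.6423, 0.1506]] far [[0.6811 0.185  0.014 ]]
```

Emit:
play_rows:
  series:
    - [0,[-5,4,0],[0,0,0]]
    - [0,[-5,4,40],[0,0,0]]
    - [0,[-5,4,70],[0,0,0]]
    - [0,[-5,4,80],[0,0,0]]
    - [0,[-5,4,80],[0,0,0]]

```text
time: 5.85
tcp_pos: [0.6473, 0.1785, 0.033]
ee_rot: [0.0, 1.0, 0.02, -0.0]
force: [-0.6, 0.5, -0.6]
gripper_width: 0.271
finger_force: 39.4
```

Emit:
play_rows:
  series:
    - [0,[0,0,3],[0,0,0]]
    - [0,[0,0,4],[0,0,0]]

```text
time: 6.1
tcp_pos: [0.6483, 0.1798, 0.03]
ee_rot: [-0.0, 1.0, 0.02, 0.001]
force: [-0.1, 0.4, -0.3]
gripper_width: 0.268
finger_force: 39.4
```

Emit:
play_rows:
  series:
    - [0,[-1,-3,1],[0,0,0]]
    - [0,[-1,-3,3],[0,0,0]]
    - [0,[-1,-3,3],[0,0,0]]

```text
time: 6.48
tcp_pos: [0.6465, 0.1833, 0.0262]
ee_rot: [-0.0, 1.0, 0.02, 0.0]
force: [0.2, 1.3, 0.2]
gripper_width: 0.266
finger_force: 39.6
```

Emit:
play_rows:
  series:
    - [0,[0,0,1],[0,0,0]]
    - [0,[0,0,1],[0,0,0]]

```text
time: 6.72
tcp_pos: [0.6467, 0.1833, 0.0261]
ee_rot: [-0.0, 1.0, 0.02, 0.0]
force: [-1.3, 0.7, 5.4]
gripper_width: 0.271
finger_force: 40.3
```

Contact (5.4 N). Release gently, then rise.

Emit:
play_rows:
  series:
    - [0.45,[0,0,0],[0,0,0]]
    - [0.6,[0,0,0],[0,0,0]]
    - [1,[0,0,0],[0,0,0]]
    - [1,[0,0,0],[0,0,0]]
    - [1,[0,0,-10],[0,0,0]]

```text
time: 7.35
tcp_pos: [0.6457, 0.1825, 0.0346]
ee_rot: [0.0, 1.0, 0.02, -0.001]
force: [-0.3, 0.0, -0.1]
gripper_width: 0.996
finger_force: 0.0
```

Emit:
play_rows:
  series:
    - [1,[0,0,-50],[0,0,0]]
    - [1,[0,0,-100],[0,0,0]]
    - [1,[0,0,-120],[0,0,0]]

```text
time: 7.72
tcp_pos: [0.6486, 0.1831, 0.1595]
ee_rot: [-0.001, 1.0, 0.02, 0.003]
force: [0.2, 0.5, -0.5]
gripper_width: 1.001
finger_force: 0.0
```

Run:
```python
from meas import *
from rig import robot
to(robot,[.53,-.215,.12],3.5)
np.savez("w5.npz",**robot.capture("wrist"));c=dict(np.load("w5.npz"))
for b in plates(c,200,420,60,240): 
    r=rect(c,b);print(b[1],b[2].round(),np.round(r[0],1),np.round(r[1],1),round(r[2],1))
```

```text
t 7.72 tcp [648.6 183.1 159.5] shift [-134.7  393.1   38.1] turn [-0.08 -0.36 -1.21]
[ 311  171   26   56 1357] [324. 198.] [643.5 181.7] [50.3 22.2] 1.7
```

Narrow stands at (643.5, 181.7) mm, yaw 1.7°, as wanted. Next is small.

Emit:
play_rows:
  series:
    - [1,[-20,58,0],[0,0,-1]]
    - [1,[-40,117,5],[0,0,-1]]
    - [1,[-60,176,8],[0,0,-1]]
    - [1,[-80,235,10],[0,0,-1]]
    - [1,[-100,293,15],[0,0,-1]]

```text
time: 8.4
tcp_pos: [0.5578, -0.116, 0.1401]
ee_rot: [0.0, 1.0, 0.029, 0.0]
force: [0.7, -0.1, 0.3]
gripper_width: 1.002
finger_force: 0.0
```

Run:
```python
from meas import *
from rig import robot
to(robot,[.530,-.215,.10],3.5)
```

```text
t 8.4 tcp [ 557.8 -116.   140.1] shift [-33.5  97.2  40.1] turn [ 0.02 -0.04 -0.19]
```

Emit:
play_rows:
  series:
    - [1,[-18,50,10],[0,0,0]]
    - [1,[-33,97,30],[0,0,0]]
    - [1,[-33,97,40],[0,0,0]]
    - [1,[-33,97,40],[0,0,0]]

```text
time: 8.9
tcp_pos: [0.5306, -0.2119, 0.0993]
ee_rot: [-0.001, 1.0, 0.029, -0.001]
force: [1.0, 0.8, -0.1]
gripper_width: 0.997
finger_force: 0.0
```

Run:
```python
from meas import *
from rig import robot
np.savez("w6.npz",**robot.capture("wrist"));c=dict(np.load("w6.npz"))
for b in plates(c,240,400,2,243,amin=150): 
    r=rect(c,b);print(b[1],b[2].round(),np.round(r[0],1),np.round(r[1],1),round(r[2],1),cast(c,b[2],.047).round(4))
to(robot,[.530,-.215,.022],3.5)
```

```text
[ 307  197   40   40 1283] [327. 216.] [ 530.  -215.2] [28.3 26.8] 3.4 [[ 0.5301 -0.2152  0.047 ]]
[ 283   93   73   74 4201] [319. 129.] [ 587.3 -206.8] [45.  45.6] 3.3 [[ 0.588  -0.2066  0.047 ]]
[ 289    2   68   51 3029] [322.  25.] [ 646.3 -205.9] [26.4 37.6] 6.4 [[ 0.6469 -0.2054  0.047 ]]
t 8.95 tcp [ 531.5 -211.1   99.9] shift [-1.7  3.9 77.9] turn [-0.08 -0.   -0.09]
```

Emit:
play_rows:
  series:
    - [1,[-1,4,40],[0,0,0]]
    - [1,[-1,4,76],[0,0,0]]
    - [1,[-1,4,76],[0,0,0]]
    - [0.1,[-1,4,76],[0,0,0]]
    - [0.1,[-1,4,76],[0,0,0]]

```text
time: 9.57
tcp_pos: [0.5317, -0.2168, 0.0258]
ee_rot: [0.0, 1.0, 0.029, 0.001]
force: [1.1, -0.3, -0.8]
gripper_width: 0.599
finger_force: 0.0
```

Emit:
play_rows:
  series:
    - [0,[0,0,0],[0,0,0]]
    - [0,[0,0,0],[0,0,0]]
    - [0,[0,0,0],[0,0,0]]

```text
time: 9.95
tcp_pos: [0.5312, -0.217, 0.0253]
ee_rot: [0.0, 1.0, 0.029, 0.001]
force: [0.2, 1.3, 5.7]
gripper_width: 0.329
finger_force: 38.9
```

Emit:
play_rows:
  series:
    - [0,[0,0,-15],[0,0,0]]
    - [0,[0,0,-50],[0,0,0]]
    - [0,[0,0,-90],[0,0,0]]
    - [0,[0,0,-90],[0,0,0]]

```text
time: 10.45
tcp_pos: [0.5324, -0.2179, 0.1178]
ee_rot: [0.001, 1.0, 0.029, 0.003]
force: [0.8, 0.1, -1.1]
gripper_width: 0.332
finger_force: 39.5
```

Run:
```python
from meas import *
from rig import robot
to(robot,[.5845,.182,.115],2.3)
```

```text
t 10.45 tcp [ 532.4 -217.9  117.8] shift [  74.9 -396.2    2.2] turn [ 0.16 -0.37  0.99]
```

Emit:
play_rows:
  series:
    - [0,[6,-30,0],[0,0,1]]
    - [0,[15,-80,0],[0,0,1]]
    - [0,[26,-135,0],[0,0,1]]
    - [0,[37,-190,0],[0,0,1]]
    - [0,[47,-245,2],[0,0,1]]

```text
time: 11.08
tcp_pos: [0.5628, 0.0321, 0.1118]
ee_rot: [0.0, 1.0, 0.02, -0.0]
force: [1.1, 0.3, -0.8]
gripper_width: 0.331
finger_force: 39.5
```

Emit:
play_rows:
  series:
    - [0,[10,-52,0],[0,0,0]]
    - [0,[20,-105,0],[0,0,0]]
    - [0,[28,-140,0],[0,0,0]]
    - [0,[30,-151,0],[0,0,0]]
    - [0,[30,-151,0],[0,0,0]]

```text
time: 11.7
tcp_pos: [0.5864, 0.182, 0.1116]
ee_rot: [0.001, 1.0, 0.02, -0.001]
force: [-0.5, -1.0, 0.3]
gripper_width: 0.332
finger_force: 39.6
```

Run:
```python
from meas import *
from rig import robot
to(robot,[.5857,.182,.0265],2.3)
np.savez("w7.npz",**robot.capture("wrist"));c=dict(np.load("w7.npz"))
cv2.imwrite("pics/w7.png",c["image"][:,:,::-1])
to(robot,[.5857,.182,.0265],2.3)
```

```text
t 11.7 tcp [586.4 182.  111.6] shift [-0.6 -0.2 85.1] turn [0.06 0.06 0.03]
t 11.75 tcp [586.5 180.3 111.7] shift [-0.7 -1.9 85.2] turn [ 0.12  0.07 -0.08]
```

View pics/w7.png

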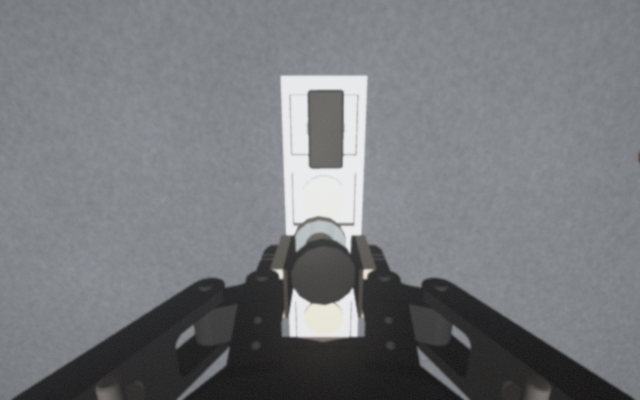

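Small is held at (323,268), with the narrow lens standing well in the last place at (326,128). I descend into well +30.

Emit:
play_rows:
  series:
    - [0,[-1,-1,35],[0,0,0]]
    - [0,[-1,-1,70],[0,0,0]]
    - [0,[-1,-1,80],[0,0,0]]
    - [0,[-1,-1,84],[0,0,0]]
    - [0,[-1,-1,84],[0,0,0]]

```text
time: 12.38
tcp_pos: [0.5867, 0.183, 0.029]
ee_rot: [-0.0, 1.0, 0.02, 0.001]
force: [0.1, 0.4, -0.3]
gripper_width: 0.323
finger_force: 39.6
```

Emit:
play_rows:
  series:
    - [0,[0,0,1],[0,0,0]]
    - [0,[0,0,1],[0,0,0]]

```text
time: 12.62
tcp_pos: [0.5863, 0.1837, 0.0278]
ee_rot: [-0.0, 1.0, 0.02, 0.001]
force: [-0.8, -0.3, -0.7]
gripper_width: 0.332
finger_force: 39.6
```

Emit:
play_rows:
  series:
    - [0,[0,0,1.5],[0,0,0]]
    - [0,[0,0,1.5],[0,0,0]]

```text
time: 12.88
tcp_pos: [0.5859, 0.1836, 0.0256]
ee_rot: [0.0, 1.0, 0.02, 0.0]
force: [-0.4, 0.6, -1.3]
gripper_width: 0.332
finger_force: 39.6
```

Emit:
play_rows:
  series:
    - [0,[0,0,1],[0,0,0]]
    - [0,[0,0,1],[0,0,0]]

```text
time: 13.12
tcp_pos: [0.5864, 0.1836, 0.0254]
ee_rot: [-0.0, 1.0, 0.02, 0.001]
force: [-1.5, 1.2, 5.4]
gripper_width: 0.331
finger_force: 40.1
```

Contact. Release, then go on to round.

Emit:
play_rows:
  series:
    - [0.5,[0,0,0],[0,0,0]]
    - [0.6,[0,0,0],[0,0,0]]
    - [1,[0,0,0],[0,0,0]]
    - [1,[0,0,0],[0,0,0]]
    - [1,[0,0,-10],[0,0,0]]

```text
time: 13.75
tcp_pos: [0.5852, 0.1833, 0.0342]
ee_rot: [0.0, 1.0, 0.02, -0.001]
force: [0.8, -0.7, 0.3]
gripper_width: 1.007
finger_force: 0.0
```

Emit:
play_rows:
  series:
    - [1,[0,0,-50],[0,0,0]]
    - [1,[0,0,-100],[0,0,0]]
    - [1,[0,0,-115],[0,0,0]]

```text
time: 14.12
tcp_pos: [0.588, 0.184, 0.1536]
ee_rot: [-0.001, 1.0, 0.02, 0.003]
force: [0.4, 0.0, -0.8]
gripper_width: 1.001
finger_force: 0.0
```

Run:
```python
from meas import *
from rig import robot
np.savez("w8.npz",**robot.capture("wrist"));c=dict(np.load("w8.npz"))
for b in plates(c,240,400,2,243,amin=150): 
    r=rect(c,b);print(b[1],b[2].round(),np.round(r[0],1),np.round(r[1],1),round(r[2],1),cast(c,b[2],.047).round(4))
to(robot,[.588,-.2067,.12],3.5)
```

```text
[305 182  32  32 796] [320. 198.] [585.8 185.4] [27.6 26.7] 2.4 [[0.5851 0.1854 0.047 ]]
[ 314   98   28   63 1712] [328. 129.] [642.9 182. ] [49.2 21.9] 3.3 [[0.6438 0.1817 0.047 ]]
t 14.18 tcp [588.  184.  153.9] shift [-15.9 390.5  33. ] turn [-0.1  -0.37 -1.2 ]
```

Emit:
play_rows:
  series:
    - [1,[-3,60,0],[0,0,-1.2]]
    - [1,[-6,120,3],[0,0,-1.2]]
    - [1,[-9,180,6],[0,0,-1.2]]
    - [1,[-12,240,10],[0,0,-1.2]]
    - [1,[-14,300,15],[0,0,-1.2]]

```text
time: 14.8
tcp_pos: [0.583, -0.1184, 0.1334]
ee_rot: [-0.0, 1.0, 0.031, -0.001]
force: [-0.2, -0.0, -0.0]
gripper_width: 1.005
finger_force: 0.0
```

Emit:
play_rows:
  series:
    - [1,[-1,50,10],[0,0,0]]
    - [1,[-2,90,25],[0,0,0]]
    - [1,[-2,90,35],[0,0,0]]
    - [1,[-2,90,35],[0,0,0]]

```text
time: 15.3
tcp_pos: [0.5863, -0.2053, 0.0979]
ee_rot: [-0.001, 1.0, 0.031, -0.002]
force: [-0.6, 0.4, -0.5]
gripper_width: 1.001
finger_force: 0.0
```

Run:
```python
from meas import *
from rig import robot
np.savez("w9.npz",**robot.capture("wrist"));c=dict(np.load("w9.npz"))
for b in plates(c,240,400,2,246,amin=150): 
    r=rect(c,b);print(b[1],b[2].round(),np.round(r[0],1),np.round(r[1],1),round(r[2],1),cast(c,b[2],.047).round(4))
to(robot,[.588,-.2067,.024],3.5)
```

```text
[ 291  180   68   66 3509] [324. 213.] [ 588.4 -206.9] [46.5 45.5] 3.6 [[ 0.5885 -0.2067  0.047 ]]
[ 295   81   66   67 3604] [328. 113.] [ 653.2 -204.8] [37.  36.7] 11.1 [[ 0.6536 -0.2047  0.047 ]]
t 15.35 tcp [ 587.1 -204.7   98.6] shift [ 0.9  2.2 74.6] turn [-0.13  0.1   0.12]
```

Emit:
play_rows:
  series:
    - [1,[1,2,40],[0,0,0]]
    - [1,[1,2,79],[0,0,0]]
    - [1,[1,2,79],[0,0,0]]
    - [0.3,[1,2,79],[0,0,0]]
    - [0.3,[1,2,79],[0,0,0]]

```text
time: 15.98
tcp_pos: [0.5901, -0.2087, 0.0226]
ee_rot: [0.0, 1.0, 0.031, 0.002]
force: [0.8, 0.6, 1.5]
gripper_width: 0.605
finger_force: 0.3
```

Emit:
play_rows:
  series:
    - [0.2,[0,0,0],[0,0,0]]
    - [0.2,[0,0,0],[0,0,0]]
    - [0.2,[0,0,0],[0,0,0]]

```text
time: 16.35
tcp_pos: [0.5901, -0.2087, 0.0228]
ee_rot: [0.0, 1.0, 0.031, 0.002]
force: [-0.5, 0.7, 5.7]
gripper_width: 0.541
finger_force: 40.1
```

Emit:
play_rows:
  series:
    - [0.2,[0,0,-15],[0,0,0]]
    - [0.2,[0,0,-50],[0,0,0]]
    - [0.2,[0,0,-90],[0,0,0]]
    - [0.2,[0,0,-90],[0,0,0]]

```text
time: 16.85
tcp_pos: [0.5915, -0.2099, 0.1153]
ee_rot: [0.001, 1.0, 0.03, 0.004]
force: [0.8, -0.6, -1.7]
gripper_width: 0.545
finger_force: 41.2
```

Run:
```python
from meas import *
from rig import robot
to(robot,[.5245,.1795,.115],2.3)
```

```text
t 16.85 tcp [ 591.5 -209.9  115.3] shift [ -43.2 -392.7   -1.4] turn [ 0.18 -0.46  1.19]
```

Emit:
play_rows:
  series:
    - [0.2,[-3,-30,0],[0,0,1.2]]
    - [0.2,[-8,-80,0],[0,0,1.2]]
    - [0.2,[-14,-135,0],[0,0,1.2]]
    - [0.2,[-20,-190,0],[0,0,1.2]]
    - [0.2,[-26,-245,0],[0,0,1.2]]

```text
time: 17.48
tcp_pos: [0.547, 0.0358, 0.1106]
ee_rot: [0.0, 1.0, 0.02, -0.0]
force: [-0.4, 1.0, -1.2]
gripper_width: 0.539
finger_force: 41.2
```

Emit:
play_rows:
  series:
    - [0.2,[-5,-52,0],[0,0,0]]
    - [0.2,[-10,-105,0],[0,0,0]]
    - [0.2,[-14,-138,0],[0,0,0]]
    - [0.2,[-15,-148,0],[0,0,0]]
    - [0.2,[-15,-148,0],[0,0,0]]

```text
time: 18.1
tcp_pos: [0.5267, 0.181, 0.1105]
ee_rot: [0.0, 1.0, 0.02, -0.0]
force: [-0.2, 0.9, -0.7]
gripper_width: 0.542
finger_force: 41.3
```

Run:
```python
from meas import *
from rig import robot
to(robot,[.5260,.1785,.024],2.3)
print(robot.state()["finger_force"])
```

```text
t 18.1 tcp [526.7 181.  110.5] shift [-0.8  2.4 86.5] turn [0.05 0.01 0.03]
41.25943422317505
```

Emit:
play_rows:
  series:
    - [0.2,[-1,2,35],[0,0,0]]
    - [0.2,[-1,2,70],[0,0,0]]
    - [0.2,[-1,2,82],[0,0,0]]
    - [0.2,[-1,2,87],[0,0,0]]
    - [0.2,[-1,2,87],[0,0,0]]

```text
time: 18.73
tcp_pos: [0.5265, 0.179, 0.0241]
ee_rot: [0.0, 1.0, 0.02, 0.001]
force: [-0.0, -0.5, -1.3]
gripper_width: 0.538
finger_force: 41.3
```

Emit:
play_rows:
  series:
    - [0.2,[0,0,1],[0,0,0]]
    - [0.2,[0,0,1],[0,0,0]]

```text
time: 18.98
tcp_pos: [0.5262, 0.1797, 0.0232]
ee_rot: [-0.0, 1.0, 0.02, 0.001]
force: [0.6, -0.0, -1.3]
gripper_width: 0.541
finger_force: 41.3
```

Emit:
play_rows:
  series:
    - [0.2,[0,0,1],[0,0,0]]
    - [0.2,[0,0,1],[0,0,0]]

```text
time: 19.23
tcp_pos: [0.5262, 0.1797, 0.0227]
ee_rot: [-0.0, 1.0, 0.02, 0.001]
force: [-1.5, 0.5, 9.1]
gripper_width: 0.546
finger_force: 42.0
```

Emit:
play_rows:
  series:
    - [0.7,[0,0,0],[0,0,0]]
    - [0.8,[0,0,0],[0,0,0]]
    - [1,[0,0,0],[0,0,0]]
    - [1,[0,0,0],[0,0,0]]
    - [1,[0,0,-10],[0,0,0]]

```text
time: 19.85
tcp_pos: [0.5252, 0.1793, 0.0313]
ee_rot: [0.0, 1.0, 0.02, -0.001]
force: [-0.8, 0.7, -0.6]
gripper_width: 1.0
finger_force: 0.0
```

Emit:
play_rows:
  series:
    - [1,[0,0,-50],[0,0,0]]
    - [1,[0,0,-100],[0,0,0]]
    - [1,[0,0,-115],[0,0,0]]

```text
time: 20.23
tcp_pos: [0.5276, 0.1799, 0.1501]
ee_rot: [-0.001, 1.0, 0.02, 0.003]
force: [0.4, 0.0, 0.2]
gripper_width: 1.002
finger_force: 0.0
```

Run:
```python
from meas import *
from rig import robot
np.savez("w10.npz",**robot.capture("wrist"));c=dict(np.load("w10.npz"))
for b in plates(c,240,400,2,243,amin=150): 
    r=rect(c,b);print(b[1],b[2].round(),np.round(r[0],1),np.round(r[1],1),round(r[2],1),cast(c,b[2],.047).round(4))
to(robot,[.6533,-.2047,.12],10.5)
```

```text
[ 297  173   53   54 2213] [323. 199.] [524.2 178.7] [45.3 45.4] 47.2 [[0.5245 0.179  0.047 ]]
[302 110  33  34 892] [318. 127.] [584.7 185.6] [25.5 25.5] 2.3 [[0.5847 0.1855 0.047 ]]
[ 310    9   33   75 2208] [326.  45.] [642.5 181.8] [50.  23.3] 2.3 [[0.6438 0.1818 0.047 ]]
t 20.27 tcp [527.6 180.  150.4] shift [110.  389.5  30.3] turn [-0.09 -0.34 -8.21]
```

Round is well placed at (524.5, 179). The last one is square, at (653.3, −204.7) with yaw 10.5°.

Emit:
play_rows:
  series:
    - [1,[16,57,0],[0,0,-4]]
    - [1,[32,114,3],[0,0,-8]]
    - [1,[48,171,6],[0,0,-8.2]]
    - [1,[65,228,10],[0,0,-8.2]]
    - [1,[82,285,15],[0,0,-8.2]]

```text
time: 20.9
tcp_pos: [0.6189, -0.1036, 0.1302]
ee_rot: [-0.0, 0.996, 0.092, -0.001]
force: [0.7, 1.0, 0.0]
gripper_width: 0.999
finger_force: 0.0
```

Run:
```python
from h import *
from rig import robot
to(robot,[.6533,-.2047,.10],10.5)
```

```text
t 20.9 tcp [ 618.9 -103.6  130.2] shift [ 15.4 105.7  30.1] turn [-0.06  0.1   0.02]
```

Emit:
play_rows:
  series:
    - [1,[7,50,0],[0,0,0]]
    - [1,[15,104,15],[0,0,0]]
    - [1,[15,105,30],[0,0,0]]
    - [1,[15,105,30],[0,0,0]]

```text
time: 21.4
tcp_pos: [0.651, -0.2012, 0.0988]
ee_rot: [-0.002, 0.996, 0.092, -0.002]
force: [-0.3, 0.8, -0.1]
gripper_width: 0.999
finger_force: 0.0
```

Run:
```python
from meas import *
from rig import robot
np.savez("w11.npz",**robot.capture("wrist"));c=dict(np.load("w11.npz"))
cv2.imwrite("pics/w11.png",c["image"][:,:,::-1])
for b in plates(c,240,400,100,246,amin=150): 
    r=rect(c,b);print(b[1],b[2].round(),np.round(r[0],1),np.round(r[1],1),round(r[2],1),cast(c,b[2],.047).round(4))
to(robot,[.6533,-.2047,.024],10.5)
```

```text
[ 301  185   55   53 2707] [328. 212.] [ 654.6 -204.5] [37.3 37.1] 10.6 [[ 0.6541 -0.2047  0.047 ]]
t 21.45 tcp [ 652.1 -200.2  100.1] shift [ 0.6  4.9 76. ] turn [-0.18  0.15  0.1 ]
```

View pics/w11.png

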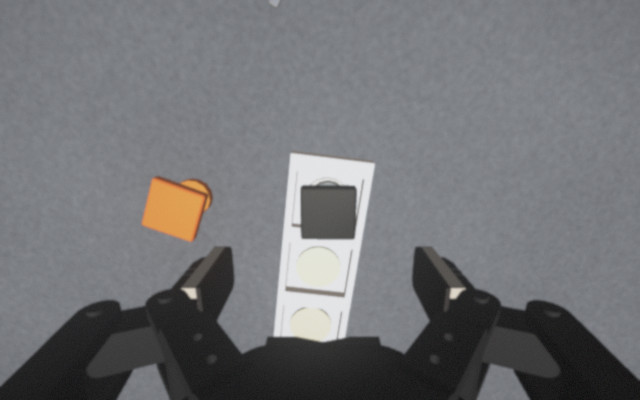

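The dark square is at (328,212), aligned with the fingers. The orange square's near corner is at (193,241), left of the left finger, so I check the clearance before descending.

Run:
```python
from meas import *
c=dict(np.load("w11.npz"))
P=cast(c,[[193,241],[142,226],[207,190],[211,195],[155,177]],.048)[:,:2]
a=np.radians(10.5);ex=np.array([np.cos(a),np.sin(a)]);ey=np.array([np.sin(a),-np.cos(a)])
d=P-[.654,-.2047];print(P.round(3),"in tool xy mm",(np.c_[d@ex,d@ey]*1000).round(1))
```

```text
[[ 0.616 -0.116]
 [ 0.621 -0.08 ]
 [ 0.655 -0.123]
 [ 0.652 -0.125]
 [ 0.657 -0.088]] in tool xy mm [[ -21.3  -94.4]
 [ -10.1 -128.3]
 [  15.7  -80.6]
 [  12.3  -78.3]
 [  24.5 -113.9]]
```

There is more than 20 mm of clearance. Descend and grip.

Emit:
play_rows:
  series:
    - [1,[1,4,40],[0,0,0]]
    - [1,[1,4,79],[0,0,0]]
    - [1,[1,4,79],[0,0,0]]
    - [0.3,[1,4,79],[0,0,0]]
    - [0.3,[1,4,79],[0,0,0]]

```text
time: 22.08
tcp_pos: [0.6565, -0.2062, 0.0249]
ee_rot: [0.001, 0.996, 0.092, 0.002]
force: [0.3, 0.4, 0.9]
gripper_width: 0.604
finger_force: 0.0
```

Emit:
play_rows:
  series:
    - [0.15,[0,0,0],[0,0,0]]
    - [0.15,[0,0,0],[0,0,0]]
    - [0.15,[0,0,0],[0,0,0]]

```text
time: 22.45
tcp_pos: [0.6562, -0.2064, 0.0245]
ee_rot: [0.0, 0.996, 0.092, 0.001]
force: [-1.5, 0.9, 7.0]
gripper_width: 0.436
finger_force: 39.6
```

Emit:
play_rows:
  series:
    - [0.15,[0,0,-15],[0,0,0]]
    - [0.15,[0,0,-50],[0,0,0]]
    - [0.15,[0,0,-90],[0,0,0]]
    - [0.15,[0,0,-90],[0,0,0]]

```text
time: 22.95
tcp_pos: [0.6577, -0.2073, 0.1173]
ee_rot: [0.002, 0.996, 0.091, 0.004]
force: [0.0, 0.2, -1.0]
gripper_width: 0.436
finger_force: 40.4
```

Run:
```python
from h import *
from rig import robot
to(robot,[.4648,.177,.115],2.3)
```

```text
t 22.95 tcp [ 657.7 -207.3  117.3] shift [-1.198e+02 -4.130e+02 -2.000e-01] turn [ 0.19 -0.45  8.18]
```

Emit:
play_rows:
  series:
    - [0.15,[-8,-28,0],[0,0,2]]
    - [0.15,[-22,-76,0],[0,0,4]]
    - [0.15,[-37,-128,0],[0,0,6]]
    - [0.15,[-52,-180,0],[0,0,8.2]]
    - [0.15,[-67,-232,0],[0,0,8.2]]

```text
time: 23.58
tcp_pos: [0.5453, 0.0111, 0.1123]
ee_rot: [-0.0, 1.0, 0.02, -0.0]
force: [0.9, 1.3, -0.9]
gripper_width: 0.434
finger_force: 40.3
```

Run:
```python
from h import *
from rig import robot
to(robot,[.4665,.177,.11],2.3)
```

```text
t 23.57 tcp [545.3  11.1 112.3] shift [ -72.2 -168.9    2.4] turn [-0.    0.04 -0.02]
```

Emit:
play_rows:
  series:
    - [0.15,[-20,-50,0],[0,0,0]]
    - [0.15,[-42,-102,0],[0,0,0]]
    - [0.15,[-62,-148,0],[0,0,0]]
    - [0.15,[-72,-169,0],[0,0,0]]
    - [0.15,[-72,-169,0],[0,0,0]]

```text
time: 24.2
tcp_pos: [0.4664, 0.1777, 0.1123]
ee_rot: [-0.0, 1.0, 0.022, -0.001]
force: [0.6, -0.4, -1.6]
gripper_width: 0.435
finger_force: 40.4
```

Run:
```python
from h import *
from rig import robot
to(robot,[.4665,.177,.0245],2.3)
```

```text
t 24.2 tcp [466.4 177.7 112.3] shift [ 0.2  0.8 87.8] turn [-0.04  0.09  0.28]
```

Emit:
play_rows:
  series:
    - [0.15,[0,1,35],[0,0,0]]
    - [0.15,[0,1,70],[0,0,0]]
    - [0.15,[0,1,82],[0,0,0]]
    - [0.15,[0,1,87],[0,0,0]]
    - [0.15,[0,1,87],[0,0,0]]

```text
time: 24.82
tcp_pos: [0.4685, 0.1743, 0.026]
ee_rot: [0.0, 1.0, 0.02, 0.0]
force: [0.1, 0.3, -0.3]
gripper_width: 0.438
finger_force: 40.3
```

Emit:
play_rows:
  series:
    - [0.15,[0,0,1],[0,0,0]]
    - [0.15,[0,0,1],[0,0,0]]

```text
time: 25.08
tcp_pos: [0.4683, 0.1748, 0.0252]
ee_rot: [-0.0, 1.0, 0.02, 0.001]
force: [0.3, -0.0, -2.0]
gripper_width: 0.433
finger_force: 40.3
```

Emit:
play_rows:
  series:
    - [0.15,[-2,-2,0],[0,0,0]]
    - [0.15,[-2,-2,1],[0,0,0]]
    - [0.15,[-2,-2,1],[0,0,0]]

```text
time: 25.45
tcp_pos: [0.4658, 0.1771, 0.0244]
ee_rot: [-0.0, 1.0, 0.02, 0.0]
force: [-2.1, 0.3, 8.4]
gripper_width: 0.434
finger_force: 41.4
```

Emit:
play_rows:
  series:
    - [0.6,[0,0,0],[0,0,0]]
    - [0.7,[0,0,0],[0,0,0]]
    - [1,[0,0,0],[0,0,0]]
    - [1,[0,0,0],[0,0,0]]
    - [1,[0,0,-10],[0,0,0]]

```text
time: 26.08
tcp_pos: [0.4654, 0.1763, 0.0334]
ee_rot: [0.0, 1.0, 0.02, -0.001]
force: [0.1, -0.7, -0.2]
gripper_width: 0.995
finger_force: 0.0
```

Emit:
play_rows:
  series:
    - [1,[0,0,-50],[0,0,0]]
    - [1,[0,0,-110],[0,0,0]]
    - [1,[0,0,-170],[0,0,0]]
    - [1,[0,0,-170],[0,0,0]]

```text
time: 26.58
tcp_pos: [0.4686, 0.1774, 0.2084]
ee_rot: [-0.002, 1.0, 0.02, 0.005]
force: [-0.0, -0.4, 0.2]
gripper_width: 1.005
finger_force: 0.0
```

Run:
```python
from meas import *
from rig import robot
np.savez("w12.npz",**robot.capture("wrist"));c=dict(np.load("w12.npz"))
for b in plates(c,240,400,2,243,amin=150): 
    r=rect(c,b);print(b[1],b[2].round(),np.round(r[0],1),np.round(r[1],1),round(r[2],1),cast(c,b[2],.047).round(4))
s=robot.capture("side")["image"][110:200,210:390,::-1]
w=c["image"][:,140:500,::-1]
o=np.zeros((400,800,3),np.uint8);o[:,:360]=w;o[:220,360:]=cv2.resize(s,(440,220),interpolation=2);cv2.imwrite("pics/end.png",o)
```

```text
[ 306  168   34   35 1135] [323. 186.] [464.7 177.5] [36.1 34.6] 2.4 [[0.464  0.1775 0.047 ]]
[ 302  104   44   45 1556] [323. 126.] [524.  178.9] [42.1 42.4] 2.4 [[0.524  0.1791 0.047 ]]
[305  43  29  33 733] [319.  59.] [584.6 185.6] [27.4 26. ] 2.3 [[0.5846 0.1854 0.047 ]]
[313   2  26  19 439] [326.  10.] [624.4 181.2] [14.2 22.3] 2.2 [[0.6253 0.1811 0.047 ]]
```

View pics/end.png

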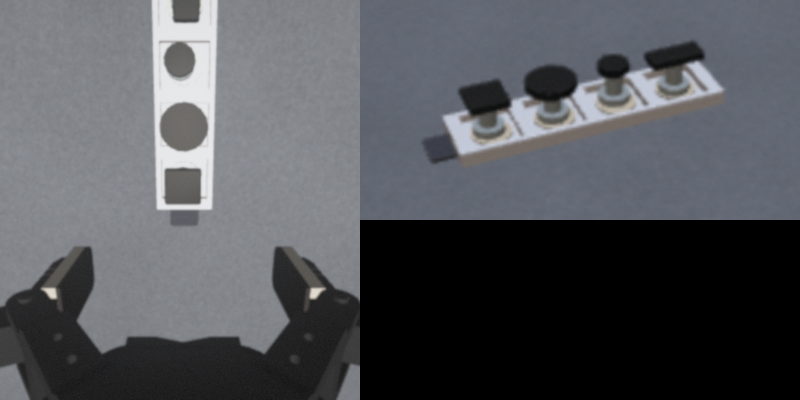

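All four stand upright on their pads in the empty rack, from the tab: square (183,186), round (183,126), small (180,59) and narrow (186,10). The gripper is well clear, so I hand in.

```bash
python3 -c "
from rig import robot
print(robot.sign_off())"
```

```text
the job is handed in; nothing more can be done
None
```

I moved all four lenses to the empty rack in reverse order (from the tab: square, round, small, narrow), each standing upright on its pad, and handed the job in at about 27 s; the hand-in returned no verdict.

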